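# Fetch the heat sink from behind the tin and the pot

### The arm

A 6-joint arm with a two-finger parallel gripper is mounted at the origin on a cart in front of the work surface, level with it; the furniture and walls round the work are solid. World frame = base frame: x ahead of the robot, y to its left, z up, the work surface at z = 0. Lengths are in m, angles in rad, forces in N, time in s.
With the tool pointing down it reaches from about 0.375 to 0.75 m from the base axis. Payload 9 kg.
Tool frame: the origin (TCP) lies midway between the tips of the shut fingers; the grasp point (between the pads) lies 19 mm behind it; z points along the fingers, y is the line along which they close (so a half turn about z gives the same grasp; the last joint's range is limited). The gripper opens to 85 mm and grips with 20 to 120 N. Pads are 22 mm wide; open, the fingers measure 114 mm over their backs; the gripper's body (76 mm by 85 mm) begins 54 mm behind the grasp point. The pads swing forward as they close: fully open they stand 13 mm farther back than shut.
Start: joints at [-1.366, 0.104, 0.097, 1.564, 0, 1.353], TCP at [0.246, -0.547, 0.231] pointing down, gripper open.
Joint ranges: [-2.99, 2.99], [-0.84, 1.86], [-1.1, 1.16], [-1.84, 2.11], [-1.51, 1.56], [-3.14, 3.14]. Speed limits (rad/s): [2.22, 2.22, 2.57, 3.14, 3.14, 3.14].

### API

Orientations are given as a 3x3 rotation matrix whose columns are the frame's x, y, z axes.
In Python, from rig import telemetry, grab_frame, hand_in gives the robot as it stands. The module is installed in compiled form; this text tells all that it offers.
- The arm moves only by the tool step_arm, never from a script. Its argument "deltas" is a list of rows, each a list of 3 entries, a list of its own where there are three numbers: the opening in per cent of the stroke, from 0 (shut) to 100 (fully open), then the shift along the tool's x, y, z in mm, then the turn about the tool's z in degrees. In form: [[grip, [dx, dy, dz], roll], ...]. A call has 1 to 20 rows; each row is the pose to reach, as a shift and turn from the pose commanded when the call began, along the tool's axes at that moment; what a row does not reach only later rows make up. A row lasts 1/10 s, in which the tool goes at most 50 mm and 8.59 degrees, less where a joint would pass 70% of its speed; a pose out of reach is approached as far as the arm can. A call with a gripper value outside its range is refused whole. The fingers move at their own pace and stop on an object; "newtons" is the grip in N (left out, the last holds). Time passes only in rows, so rows that repeat a pose let the fingers close. It gives the time, the measured TCP pose, the force, the opening and the grip force at its end, in the units of the state.
- telemetry.read_state(): the state, without advancing time (a new reading comes with each control period).
- grab_frame(name): name is "scene" or "top" or "wrist"; returns a dict with "color" (384x512x3 uint8, blue, green, red), "K" (3x3 intrinsics, pixels), "camera_from_world" (4x4, takes a point from world to camera coordinates). Camera axes: x right, y down, z forward; pixel columns grow to the right and rows downward; lengths in m; the calibration is good to about 2 mm. A picture is of the moment at which its call begins. There is no depth.
- hand_in(): hands the job in; it is judged then, once.
The state is a dict: "time_s": time; "qpos": joint angles; "dq": joint speeds; "joint_efforts": joint torques, N m; "tcp_pos": TCP position; "tcp_rot": TCP orientation; "contact_force": force on the tool from outside, world axes, zero at the start; "moment": the same for the moment, N m; "width": finger opening in m; "gripper_force": force on a finger pad.
Only numpy, scipy, OpenCV 4.12 (cv2) and the standard library are available. Lean on these libraries where they do the work, as an engineer would, in place of code of your own. Each camera call takes 0.05 s, during which the arm holds its last target. There are 200 camera calls.

### The job

The heat sink stands at the back of the parts tray, hemmed in by the tip-cleaner tin and the flux pot: first stand both of these on the black side mat, leaving the heat sink where it is. Then lay the heat sink flat and square in the middle of the fixture's pocket, its long side along the pocket's long side, while the tin and the pot wait on the mat. Finally put the tin and the pot back in the tray, each exactly where it stood at the start; keep them upright all the time and do not disturb the earbud case, the USB stick or the roll of tape.

Things in the scene. Friction and masses are not known exactly. Their poses are not given: they have to be found in the camera images.
- parts_tray: Fixed grey sheet-metal tray; origin on the bench mid-width, x to its back panel (inner face x = +45 mm, top z = 25 mm), y along its width, z up. Floor 176 mm wide (y), x = -64 to +47 mm, top at z = 2 mm; side lips 8 mm high, front open. At the start: heat sink near the origin, tin and pot near x = -24, y = +-45 mm, either way round, gaps 3 to 12 mm; fingers have most room across the line from each to the heat sink.
- side_mat: Black rubber mat lying on the bench, fixed, 130 (x) x 170 (y) x 3 mm. Origin at the centre of its underside, on the bench; x and y along its sides, z up. The place to stand the tin and the pot for the time being.
- fixture: Fixed aluminium assembly block 90 (x) x 104 (y) mm, 8 mm thick, with a dark frame on top whose inside is the pocket: 46 mm (x) by 58 mm (y), floor at z = 8 mm, frame 8 mm wide and 4 mm high (its top at z = 12 mm). Origin under the pocket's centre, on the bench; y along the pocket's long side, z up.
- tip_tin_center (a point): Centre, half-way up (15 mm above its foot), of the round white tip-cleaner tin with brass wool in its top: 50 mm across, 30 mm high, loose, upright, 80 g or so. z is its axis, up; as a round thing it may be gripped along any diameter.
- flux_pot_center (a point): Centre, half-way up (12.5 mm above its foot), of the round flux pot, white with a black screw lid: 42 mm across at the lid (upper 9 mm; 39 mm below), 25 mm high, loose, upright, 45 g or so. z is its axis, up.
- heatsink_center (a point): Centre, half-way up (11.5 mm above its foot), of the black finned heat sink: 30 mm along its x, 42 mm along its y (its long side), 23 mm high with the fins upward (z up), loose, 60 g or so. Rigid: grip it across the 30 mm, along its x. At the start its long side runs from front to back of the tray.
- earbud_case_center (a point): Centre of the small white earbud case, a loose bystander that must not be disturbed (46 x 56 x 22 mm, lying flat).
- usb_stick_center (a point): Centre of the red USB stick, a loose bystander that must not be disturbed (18 x 51 x 8 mm, lying flat).
- blue_tape_center (a point): Centre of the roll of blue tape, a loose bystander that must not be disturbed (68 mm across, 19 mm high, lying flat).
Things that resemble listed ones, but are neither listed nor needed, are in the scene too. Leave any blue or pink look-alike of the part that bears flux_pot_center alone.

How it is judged:
On the way, in this order (a step that is already met when the one before it is completed fails the run):
1. the tin and the pot both stand on the side mat, and the heat sink has not left its place in the tray (x of tip_tin_center in the frame of side_mat between -0.065 and 0.065 m and y of tip_tin_center in the frame of side_mat between -0.085 and 0.085 m and z of tip_tin_center in the frame of side_mat below 0.022 m and angle between each of tip_tin_center, flux_pot_center's own z axis and vertical below 0.15 rad and x of flux_pot_center in the frame of side_mat between -0.065 and 0.065 m and y of flux_pot_center in the frame of side_mat between -0.085 and 0.085 m and z of flux_pot_center in the frame of side_mat below 0.0195 m and distance of heatsink_center from where it was at the start of the episode below 0.025 m), for 0.2 s.
2. the heat sink lies flat and square in the fixture's pocket while the tin and the pot wait on the mat (horizontal distance between heatsink_center and fixture below 0.012 m and z of heatsink_center in the frame of fixture below 0.0225 m and angle between heatsink_center's own z axis and vertical below 0.12 rad and angle between the y axis of heatsink_center and the y axis of fixture, either way round below 0.26 rad and x of tip_tin_center in the frame of side_mat between -0.065 and 0.065 m and y of tip_tin_center in the frame of side_mat between -0.085 and 0.085 m and z of tip_tin_center in the frame of side_mat below 0.022 m and angle between each of tip_tin_center, flux_pot_center's own z axis and vertical below 0.15 rad and x of flux_pot_center in the frame of side_mat between -0.065 and 0.065 m and y of flux_pot_center in the frame of side_mat between -0.085 and 0.085 m and z of flux_pot_center in the frame of side_mat below 0.0195 m), for 0.2 s.
At the end, for the whole second after the job is handed in: The heat sink lies flat on the floor of the fixture's pocket, within 12 mm of its centre and within 15 degrees of its long direction; the tin and the pot stand upright in the tray, each within 15 mm of where it stood at the start (horizontal distance between heatsink_center and fixture below 0.012 m and z of heatsink_center in the frame of fixture below 0.0225 m and angle between each of heatsink_center, tip_tin_center, flux_pot_center's own z axis and vertical below 0.12 rad and angle between the y axis of heatsink_center and the y axis of fixture, either way round below 0.26 rad and distance of each of tip_tin_center, flux_pot_center from where it was at the start of the episode below 0.015 m); the robot touches nothing.
It fails at once if the tin or the pot is tipped by more than 35 degrees (angle between any of tip_tin_center, flux_pot_center's own z axis and vertical above 0.6 rad).
It fails at once if the small white earbud case is moved by more than 20 mm (distance of earbud_case_center from where it was at the start of the episode above 0.02 m).
It fails at once if the USB stick is moved by more than 20 mm (distance of usb_stick_center from where it was at the start of the episode above 0.02 m).
It fails at once if the roll of blue tape is moved by more than 20 mm (distance of blue_tape_center from where it was at the start of the episode above 0.02 m).
It also fails if it takes over 115 s, if anything falls off the work surface, if the arm or the gripper's body presses on something with over 40 N, if the wrist force passes 120 N, or if a joint passes its speed limit or range.

## Working session

There is one attempt and no reset: what is moved stays moved. The work goes in short steps, Python scripts to look and compute and a tool call to move; the robot and the scene stay as the last step left them, time stands still between calls to the robot, and variables do not carry over. Pictures are saved under pics/ and viewed, at most 14 in all, crops included, and the job is handed in when it is done.

Besides the shell and the picture viewer there is one more tool, called after "Request:" in YAML: its name, and indented under it one key for each argument. step_arm: Moves the arm, as the interface text tells. Its arguments: {"type":"object","properties":{"deltas":{"type":"array"},"newtons":{"type":"number"}},"required":["deltas"]}

```bash
mkdir -p pics
cat > h.py <<'E'
import numpy as np, cv2, json
from rig import telemetry, grab_frame, hand_in
def shot(name, fn):
    f=grab_frame(name); cv2.imwrite(f'pics/{fn}.png',f['color'])
    np.savez(f'pics/{fn}.npz',K=f['K'],T=f['camera_from_world']); return f
def load(fn):
    d=np.load(f'pics/{fn}.npz'); return d['K'],d['T']
def px2w(fn,u,v,z):
    K,T=load(fn); R=T[:3,:3];t=T[:3,3]
    d=R.T@np.linalg.inv(K)@np.array([u,v,1.]); c=-R.T@t
    return c+d*(z-c[2])/d[2]
def w2px(fn,p):
    K,T=load(fn); q=K@(T[:3,:3]@np.asarray(p)+T[:3,3]); return q[:2]/q[2]
def crop(fn,u0,v0,u1,v1,s,out):
    im=cv2.imread(f'pics/{fn}.png')[v0:v1,u0:u1]; cv2.imwrite(f'pics/{out}.png',cv2.resize(im,None,fx=s,fy=s,interpolation=cv2.INTER_CUBIC))
E
python3 - <<'E'
from h import *
a=shot('scene','s0');b=shot('top','t0');shot('wrist','w0')
s=telemetry.read_state(); print(s)
cv2.imwrite('pics/both.png',cv2.resize(np.vstack([a['color'],b['color']]),(400,600)))
print(load('t0'))
E
```

```text
{'time_s': 0.15, 'qpos': array([-1.36568989e+00,  1.04566466e-01,  9.66950564e-02,  1.56387555e+00,
        4.10807047e-05,  1.35308678e+00]), 'dq': array([ 0.00131608, -0.000877  ,  0.00254753,  0.0008829 ,  0.00117465,
        0.00036728]), 'joint_efforts': array([ 2.13031788e-03, -5.57355344e+01,  5.04006708e+01,  1.25154894e-02,
       -2.71822282e-04,  5.38402389e-06]), 'tcp_pos': array([ 0.24616674, -0.54693234,  0.23072436]), 'tcp_rot': array([[ 9.11937103e-01,  4.10329985e-01, -1.53396954e-04],
       [ 4.10329940e-01, -9.11936652e-01,  9.39073350e-04],
       [ 2.45441649e-04, -9.19319194e-04, -9.99999547e-01]]), 'contact_force': array([0.12392447, 0.99714275, 0.55476497]), 'moment': array([ 0.03973542, -0.01998351,  0.01950924]), 'gripper_force': 0.0, 'width': 0.08525863646506303}
(array([[447.65798854,   0.        , 253.79918135],
       [  0.        , 447.65798854, 196.96569019],
       [  0.        ,   0.        ,   1.        ]]), array([[ 0.03012448, -0.99920732,  0.02602411, -0.00946568],
       [-0.99718386, -0.03183204, -0.06790487,  0.51092359],
       [ 0.06867944, -0.02390523, -0.99735233,  1.37093189],
       [ 0.        ,  0.        ,  0.        ,  1.        ]]))
```

View pics/t0.png

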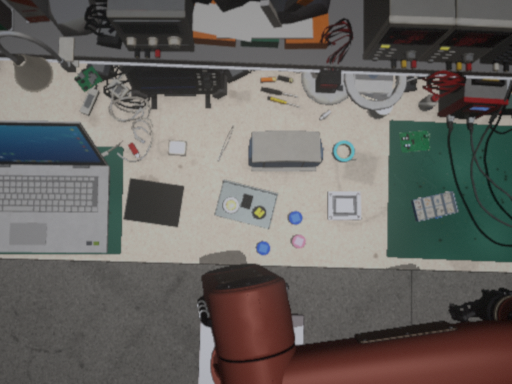

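View pics/s0.png

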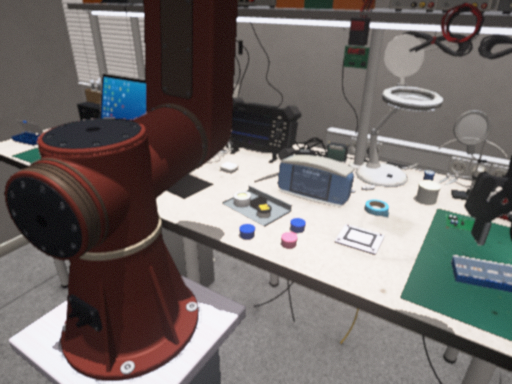

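Candidates in top view: pot at (259,212), with blue look-alikes at (295,217) and (263,248) and pink at (298,241). Tin at (231,205), heat sink at (247,200), mat at (154,202), fixture at (344,206). I'll check these in a close crop.

Run:
```python
from h import *
crop('t0',205,170,285,230,10,'c0')
im=cv2.imread('pics/t0.png')
a=cv2.resize(im[170:235,115:195],None,fx=7,fy=7,interpolation=cv2.INTER_CUBIC)
b=cv2.resize(im[180:230,315:375],None,fx=7,fy=7,interpolation=cv2.INTER_CUBIC)
o=np.zeros((455+0,800,3),np.uint8); 
a=cv2.resize(im[170:235,118:190],None,fx=5.5,fy=5.5,interpolation=cv2.INTER_CUBIC); b=cv2.resize(im[180:230,318:372],None,fx=7,fy=7,interpolation=cv2.INTER_CUBIC)
o[:a.shape[0],:a.shape[1]]=a; o[:b.shape[0],410:410+b.shape[1]]=b
cv2.imwrite('pics/c1.png',o)
```

```text
(no output)
```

View pics/c0.png

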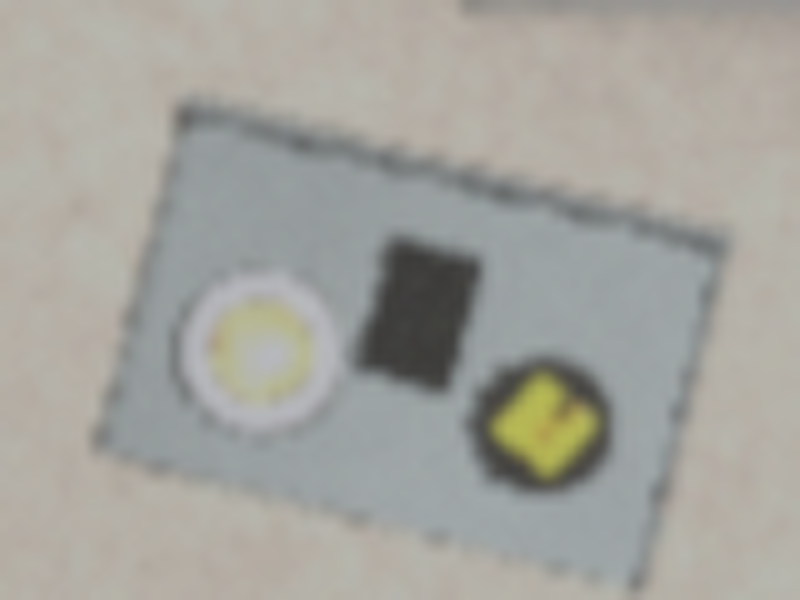

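View pics/c1.png

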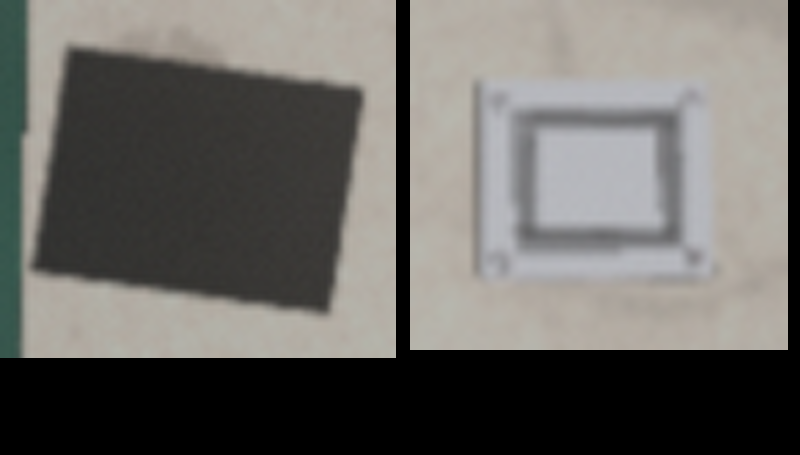

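The crops settle it. White tin with brass top at (230.6,204.7), black-lidded pot at (258.6,212), heat sink at (246.5,200.9), mat centred near (154,202), fixture near (344,205.5).

Run:
```python
from h import *
np.set_printoptions(precision=4,suppress=True)
f=lambda x,y:(205+(x+.5)/10-.5,170+(y+.5)/10-.5)
P=lambda n,p,z:print(n,px2w('t0',*p,z))
P('tin',f(260,352),.032);P('pot',f(541,425),.027);P('hs',f(420,314),.025)
for q in [(398,237),(481,262),(362,367),(448,390)]:P('hsc',f(*q),.025)
for q in [(185,105),(725,240)]:P('trayback',f(*q),.025)
for q in [(100,445),(637,588)]:P('trayfront',f(*q),.002)
g=lambda x,y:(118+(x+.5)/5.5-.5,170+(y+.5)/5.5-.5)
for q in [(68,47),(362,90),(330,312),(35,268)]:P('mat',g(*q),.003)
k=lambda x,y:(318+(x-410+.5)/7-.5,180+(y+.5)/7-.5)
for q in [(480,81),(711,81),(712,276),(481,276)]:P('fix',k(*q),.008)
for q in [(515,112),(680,112),(682,245),(518,245)]:P('frame',k(*q),.012)
for q in [(178,147)]:P('case',q,.022)
```

```text
tin [0.4838 0.0772 0.032 ]
pot [ 0.4643 -0.0097  0.027 ]
hs [0.4974 0.0285 0.025 ]
hsc [0.521  0.0361 0.025 ]
hsc [0.5141 0.0102 0.025 ]
hsc [0.4805 0.0459 0.025 ]
hsc [0.4743 0.0192 0.025 ]
trayback [0.5597 0.1031 0.025 ]
trayback [ 0.5233 -0.065   0.025 ]
trayfront [0.4547 0.1269 0.002 ]
trayfront [ 0.4153 -0.0421  0.002 ]
mat [0.5585 0.3942 0.003 ]
mat [0.5394 0.2271 0.003 ]
mat [0.4131 0.24   0.003 ]
mat [0.4328 0.4066 0.003 ]
fix [ 0.5373 -0.2248  0.008 ]
fix [ 0.5407 -0.329   0.008 ]
fix [ 0.4532 -0.3307  0.008 ]
fix [ 0.45   -0.2269  0.008 ]
frame [ 0.5236 -0.24    0.012 ]
frame [ 0.526  -0.3142  0.012 ]
frame [ 0.4665 -0.316   0.012 ]
frame [ 0.4642 -0.2425  0.012 ]
case [0.6584 0.2462 0.022 ]
```

```bash
cat >> h.py <<'E'
import sys
def go(x,y,z,ang=None):
    s=telemetry.read_state(); R=s['tcp_rot']; d=R.T@(np.array([x,y,z])-s['tcp_pos'])*1000
    a=np.degrees(np.arctan2(R[1,1],R[0,1])); r=0 if ang is None else -((ang-a+90)%180-90)
    print('delta',d.round(1),'roll',round(r,1),'q6',s['qpos'][5].round(2),'t',s['time_s'],'w',s['width'].round(4))
E
python3 -c "
from h import *
go(.484,.077,.12,15.6)"
```

```text
Traceback (most recent call last):
  File "h.py", line 20, in go
    print('delta',d.round(1),'roll',round(r,1),'q6',s['qpos'][5].round(2),'t',s['time_s'],'w',s['width'].round(4))
                                                                                              ^^^^^^^^^^^^^^^^
AttributeError: 'float' object has no attribute 'round'
```

```bash
sed -i "s/s\['width'\].round(4)/round(s['width'],4)/" h.py
python3 -c "
from h import *
go(.484,.077,.12,15.6)"
```

```text
delta [ 472.9 -471.3  111.3] roll -81.4 q6 1.35 t 0.15 w 0.0853
```

Request:
step_arm:
  deltas:
    - [100, [473, -471, 60], -81.4]
    - [100, [473, -471, 60], -81.4]
    - [100, [473, -471, 60], -81.4]
    - [100, [473, -471, 60], -81.4]
    - [100, [473, -471, 60], -81.4]
    - [100, [473, -471, 60], -81.4]
    - [100, [473, -471, 60], -81.4]
    - [100, [473, -471, 60], -81.4]
    - [100, [473, -471, 60], -81.4]
    - [100, [473, -471, 60], -81.4]
    - [100, [473, -471, 60], -81.4]
    - [100, [473, -471, 60], -81.4]
    - [100, [473, -471, 60], -81.4]
    - [100, [473, -471, 60], -81.4]
    - [100, [473, -471, 60], -81.4]
    - [100, [473, -471, 111], -81.4]
    - [100, [473, -471, 111], -81.4]
    - [100, [473, -471, 111], -81.4]
    - [100, [473, -471, 111], -81.4]

```text
time_s: 2.05
tcp_pos: [0.4852, 0.0757, 0.1224]
tcp_rot: [[-0.268, 0.963, 0.002], [0.963, 0.268, -0.0], [-0.001, 0.002, -1.0]]
contact_force: [0.2, 1.0, -0.2]
width: 0.0852
gripper_force: 0.0
```

Run:
```python
from h import *
shot('wrist','w1'); go(.484,.077,.12,15.6)
for n,p in dict(tin=(.4838,.0772,.032),pot=(.4643,-.0097,.027),hs=(.4974,.0285,.025)).items(): print(n,w2px('w1',p))
```

```text
delta [ 1.6 -1.1  2.6] roll -0.0 q6 1.19 t 2.1 w 0.0857
tin [246.06199083 193.63947702]
pot [201.29788553 271.8614981 ]
hs [246.16713051 243.98625728]
```

View pics/w1.png

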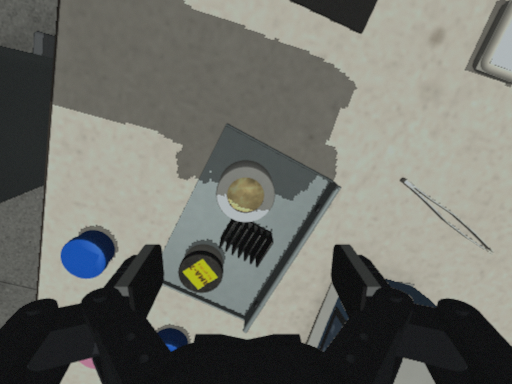

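Wrist view confirms the geometry: tin at (245,192), heat sink at (246,242), pot at (202,272), each within 2 px of prediction. Going down on the tin.

Request:
step_arm:
  deltas:
    - [100, [0, 0, 40], 0]
    - [100, [0, 0, 80], 0]
    - [100, [0, 0, 100], 0]
    - [100, [0, 0, 116], 0]
    - [100, [0, 0, 116], 0]
    - [100, [0, 0, 116], 0]
    - [45, [0, 0, 116], 0]
    - [45, [0, 0, 116], 0]
    - [45, [0, 0, 116], 0]
    - [45, [0, 0, 116], 0]
    - [45, [0, 0, 116], 0]
    - [45, [0, 0, 116], 0]
    - [45, [0, 0, 116], 0]
    - [45, [0, 0, 116], 0]
  newtons: 30

```text
time_s: 3.5
tcp_pos: [0.4852, 0.0763, 0.0056]
tcp_rot: [[-0.269, 0.963, 0.002], [0.963, 0.269, -0.0], [-0.001, 0.002, -1.0]]
contact_force: [-0.6, -0.2, 6.4]
width: 0.0492
gripper_force: 30.6
```

Request:
step_arm:
  deltas:
    - [40, [0, 0, 0], 0]
    - [40, [0, 0, -20], 0]
    - [40, [0, 0, -50], 0]
    - [40, [0, 0, -80], 0]
    - [40, [0, 0, -100], 0]
    - [40, [0, 0, -100], 0]
    - [40, [0, 0, -100], 0]

```text
time_s: 4.2
tcp_pos: [0.4845, 0.0764, 0.1042]
tcp_rot: [[-0.269, 0.963, 0.001], [0.963, 0.269, -0.0], [-0.0, 0.001, -1.0]]
contact_force: [0.4, -0.9, -1.9]
width: 0.0489
gripper_force: 31.9
```

Run:
```python
from h import *
go(.4815,.277,.105,-6.5)
```

```text
delta [194.   51.2  -0.8] roll 22.1 q6 1.19 t 4.2 w 0.0489
```

Request:
step_arm:
  deltas:
    - [40, [50, 13, 0], 5]
    - [40, [95, 25, 0], 13]
    - [40, [140, 37, 0], 22.1]
    - [40, [180, 47, 0], 22.1]
    - [40, [194, 51, 0], 22.1]
    - [40, [194, 51, 0], 22.1]
    - [40, [194, 51, 40], 22.1]
    - [40, [194, 51, 75], 22.1]
    - [40, [194, 51, 92], 22.1]
    - [40, [194, 51, 98.5], 22.1]
    - [40, [194, 51, 98.5], 22.1]
    - [40, [194, 51, 98.5], 22.1]
    - [40, [194, 51, 98.5], 22.1]

```text
time_s: 5.5
tcp_pos: [0.4812, 0.2759, 0.0055]
tcp_rot: [[0.114, 0.994, -0.0], [0.994, -0.114, -0.001], [-0.001, -0.0, -1.0]]
contact_force: [-0.1, -0.5, -0.3]
width: 0.0492
gripper_force: 33.5
```

Request:
step_arm:
  deltas:
    - [75, [0, 0, 0], 0]
    - [75, [0, 0, 0], 0]
    - [75, [0, 0, 0], 0]
    - [75, [0, 0, 0], 0]
    - [100, [0, 0, -10], 0]
    - [100, [0, 0, -40], 0]
    - [100, [0, 0, -80], 0]
    - [100, [0, 0, -110], 0]
    - [100, [0, 0, -110], 0]
    - [100, [0, 0, -110], 0]

```text
time_s: 6.5
tcp_pos: [0.4818, 0.2772, 0.117]
tcp_rot: [[0.113, 0.994, 0.002], [0.994, -0.113, 0.0], [0.001, 0.002, -1.0]]
contact_force: [0.2, -1.0, -0.6]
width: 0.0854
gripper_force: 0.0
```

Run:
```python
from h import *
go(.464,-.010,.115,-41)
f=shot('wrist','w2'); print(w2px('w2',(.4815,.277,.033)))
```

```text
delta [-287.4   14.7    1.8] roll 34.5 q6 1.97 t 6.5 w 0.0854
[246.29540598 198.52984694]
```

View pics/w2.png

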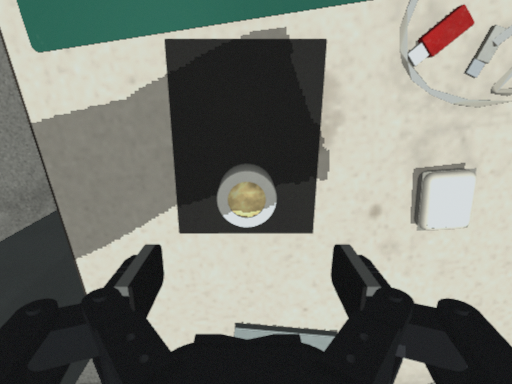

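Tin stands on the mat at (247,198), upright. The USB stick (440,35) and earbud case (448,200) are clear. Next the pot.

Request:
step_arm:
  deltas:
    - [100, [-45, 2, 0], 6]
    - [100, [-92, 5, 0], 14]
    - [100, [-140, 7, 0], 22]
    - [100, [-188, 10, 0], 30]
    - [100, [-235, 12, 0], 34.5]
    - [100, [-275, 14, 0], 34.5]
    - [100, [-288, 15, 0], 34.5]
    - [100, [-288, 15, 0], 34.5]
    - [100, [-288, 15, 0], 34.5]

```text
time_s: 7.45
tcp_pos: [0.4631, -0.0102, 0.1151]
tcp_rot: [[0.656, 0.755, -0.001], [0.755, -0.656, 0.001], [-0.0, -0.001, -1.0]]
contact_force: [-0.2, -0.3, -0.1]
width: 0.0854
gripper_force: 0.0
```

Run:
```python
from h import *
go(.4643,-.0097,.004,-41)
f=shot('wrist','w3'); print(w2px('w3',(.4643,-.0097,.027)),w2px('w3',(.4974,.0285,.025)))
```

```text
delta [  1.1   0.7 111.1] roll 0.0 q6 1.98 t 7.45 w 0.0854
[246.95032783 195.70451847] [246.85319668 133.97164243]
```

View pics/w3.png

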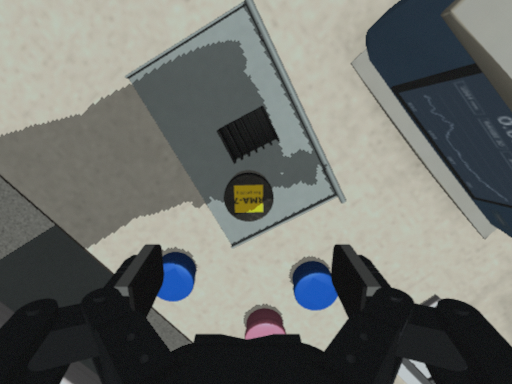

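Pot lid at (248,197) matches the prediction (247,196), and the blue and pink pots are well clear. Descending.

Request:
step_arm:
  deltas:
    - [100, [1, 1, 40], 0]
    - [100, [1, 1, 80], 0]
    - [100, [1, 1, 100], 0]
    - [100, [1, 1, 111], 0]
    - [100, [1, 1, 111], 0]
    - [100, [1, 1, 111], 0]
    - [35, [1, 1, 111], 0]
    - [35, [1, 1, 111], 0]
    - [35, [1, 1, 111], 0]
    - [35, [1, 1, 111], 0]
    - [35, [1, 1, 111], 0]
    - [35, [1, 1, 111], 0]
    - [35, [1, 1, 111], 0]
    - [35, [1, 1, 111], 0]
    - [35, [1, 1, 111], 0]
  newtons: 25

```text
time_s: 9.0
tcp_pos: [0.4656, -0.011, 0.0057]
tcp_rot: [[0.656, 0.755, 0.001], [0.755, -0.656, -0.0], [0.0, 0.001, -1.0]]
contact_force: [-2.2, -0.1, 5.4]
width: 0.0409
gripper_force: 24.6
```

Request:
step_arm:
  deltas:
    - [35, [0, 0, 0], 0]
    - [35, [0, 0, -20], 0]
    - [35, [0, 0, -50], 0]
    - [35, [0, 0, -80], 0]
    - [35, [0, 0, -100], 0]
    - [35, [0, 0, -100], 0]
    - [35, [0, 0, -100], 0]

```text
time_s: 9.7
tcp_pos: [0.4652, -0.0109, 0.1047]
tcp_rot: [[0.656, 0.755, 0.001], [0.755, -0.656, -0.0], [0.0, 0.001, -1.0]]
contact_force: [-0.2, -0.1, -1.1]
width: 0.0412
gripper_force: 25.5
```

Run:
```python
from h import *
go(.4905,.357,.105,-6.5)
```

```text
delta [ 294.3 -222.1   -0.4] roll -34.5 q6 1.98 t 9.7 w 0.0412
```

Request:
step_arm:
  deltas:
    - [35, [35, -26, 0], -5]
    - [35, [72, -54, 0], -12]
    - [35, [109, -82, 0], -19]
    - [35, [146, -110, 0], -26]
    - [35, [183, -138, 0], -32]
    - [35, [220, -166, 0], -34.5]
    - [35, [257, -194, 0], -34.5]
    - [35, [285, -215, 0], -34.5]
    - [35, [294, -222, 0], -34.5]
    - [35, [294, -222, 0], -34.5]
    - [35, [294, -222, 0], -34.5]
    - [35, [294, -222, 40], -34.5]
    - [35, [294, -222, 75], -34.5]
    - [35, [294, -222, 92], -34.5]
    - [35, [294, -222, 98.5], -34.5]
    - [35, [294, -222, 98.5], -34.5]
    - [35, [294, -222, 98.5], -34.5]
    - [35, [294, -222, 98.5], -34.5]

```text
time_s: 11.5
tcp_pos: [0.4907, 0.356, 0.0067]
tcp_rot: [[0.114, 0.993, 0.001], [0.993, -0.114, 0.0], [0.0, 0.001, -1.0]]
contact_force: [-1.0, -0.1, 0.2]
width: 0.041
gripper_force: 26.1
```

Request:
step_arm:
  deltas:
    - [65, [0, 0, 0], 0]
    - [65, [0, 0, 0], 0]
    - [65, [0, 0, 0], 0]
    - [65, [0, 0, 0], 0]
    - [80, [0, 0, -10], 0]
    - [80, [0, 0, -40], 0]
    - [80, [0, 0, -80], 0]
    - [80, [0, 0, -110], 0]
    - [80, [0, 0, -110], 0]
    - [80, [0, 0, -110], 0]

```text
time_s: 12.5
tcp_pos: [0.4908, 0.3571, 0.1176]
tcp_rot: [[0.113, 0.994, 0.002], [0.994, -0.113, 0.001], [0.001, 0.002, -1.0]]
contact_force: [-0.3, -0.1, -0.3]
width: 0.0683
gripper_force: 0.0
```

Run:
```python
from h import *
go(.4974,.0285,.115,76.4)
f=shot('wrist','w4'); print(w2px('w4',(.4905,.357,.028)))
```

```text
delta [-325.8   43.6    2.4] roll -82.9 q6 2.1 t 12.5 w 0.0683
[246.32041007 196.32579653]
```

View pics/w4.png

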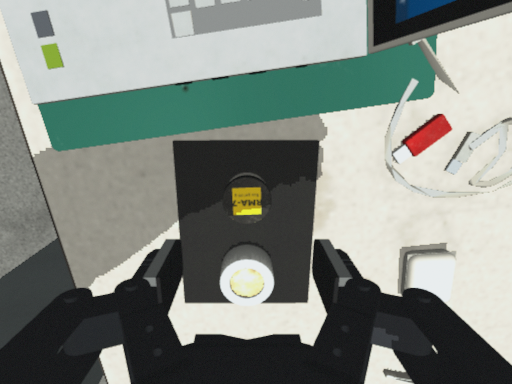

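The pot (247,199) and tin (247,282) both stand on the mat. Next the heat sink.

Request:
step_arm:
  deltas:
    - [80, [-40, 5, 0], -8]
    - [80, [-85, 11, 0], -16]
    - [80, [-130, 17, 0], -24]
    - [80, [-175, 23, 0], -32]
    - [80, [-220, 29, 0], -40]
    - [80, [-265, 35, 0], -48]
    - [80, [-305, 41, 0], -56]
    - [80, [-326, 44, 0], -64]
    - [80, [-326, 44, 0], -72]
    - [80, [-326, 44, 0], -80]
    - [80, [-326, 44, 0], -83]
    - [80, [-326, 44, 0], -83]
    - [80, [-326, 44, 0], -83]

```text
time_s: 13.85
tcp_pos: [0.4965, 0.028, 0.1153]
tcp_rot: [[-0.972, 0.235, -0.002], [0.235, 0.972, 0.0], [0.002, -0.0, -1.0]]
contact_force: [0.4, 0.3, 0.7]
width: 0.0683
gripper_force: 0.0
```

Run:
```python
from h import *
go(.4974,.0285,.008,76.4)
f=shot('wrist','w5'); print(w2px('w5',(.4974,.0285,.025)))
crop('w5',150,80,350,280,3,'c5')
```

```text
delta [ -0.9   0.7 107.3] roll 0.0 q6 0.03 t 13.85 w 0.0683
[249.18334297 197.82202138]
```

View pics/c5.png

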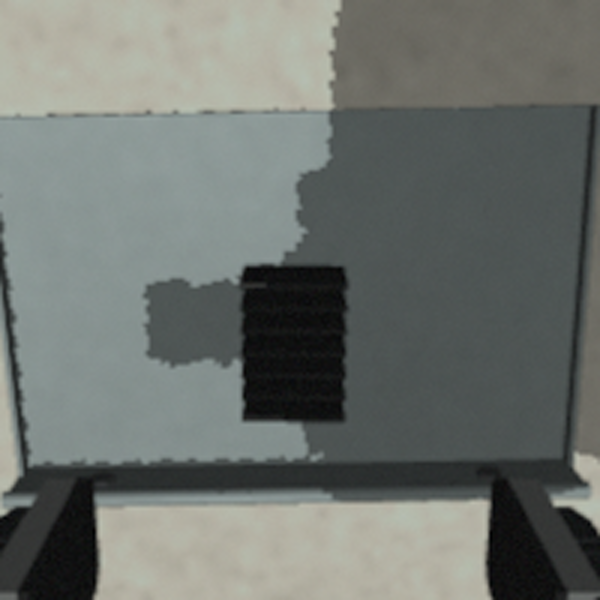

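Heat sink square to the gripper, centred about (248,194) versus predicted (249,198), a 2–3 mm shift along tool +x. Gripping it high so the tips clear the pocket frame.

Request:
step_arm:
  deltas:
    - [80, [1, 0, 40], 0]
    - [80, [1, 0, 80], 0]
    - [80, [1, 0, 98], 0]
    - [80, [1, 0, 107], 0]
    - [80, [1, 0, 107], 0]
    - [80, [1, 0, 107], 0]
    - [25, [1, 0, 107], 0]
    - [25, [1, 0, 107], 0]
    - [25, [1, 0, 107], 0]
    - [25, [1, 0, 107], 0]
    - [25, [1, 0, 107], 0]
    - [25, [1, 0, 107], 0]
    - [25, [1, 0, 107], 0]
    - [25, [1, 0, 107], 0]
    - [25, [1, 0, 107], 0]
  newtons: 30

```text
time_s: 15.4
tcp_pos: [0.4969, 0.0279, 0.0103]
tcp_rot: [[-0.972, 0.233, 0.002], [0.233, 0.972, -0.0], [-0.002, -0.0, -1.0]]
contact_force: [-0.4, -0.1, 6.7]
width: 0.0288
gripper_force: 29.5
```

Request:
step_arm:
  deltas:
    - [25, [0, 0, 0], 0]
    - [25, [0, 0, -20], 0]
    - [25, [0, 0, -50], 0]
    - [25, [0, 0, -80], 0]
    - [25, [0, 0, -100], 0]
    - [25, [0, 0, -100], 0]
    - [25, [0, 0, -100], 0]

```text
time_s: 16.1
tcp_pos: [0.4963, 0.0281, 0.1091]
tcp_rot: [[-0.972, 0.233, 0.0], [0.233, 0.972, -0.0], [-0.0, -0.0, -1.0]]
contact_force: [-0.3, -0.5, -0.7]
width: 0.0291
gripper_force: 30.1
```

Run:
```python
from h import *
go(.495,-.278,.11,1.9)
```

```text
delta [ -70.1 -297.9   -0.9] roll 74.6 q6 0.03 t 16.1 w 0.0291
```

Request:
step_arm:
  deltas:
    - [25, [-9, -38, 0], 8]
    - [25, [-19, -80, 0], 16]
    - [25, [-29, -122, 0], 24]
    - [25, [-39, -164, 0], 32]
    - [25, [-49, -206, 0], 40]
    - [25, [-59, -248, 0], 48]
    - [25, [-67, -285, 0], 56]
    - [25, [-70, -298, 0], 64]
    - [25, [-70, -298, 0], 72]
    - [25, [-70, -298, 0], 74.6]
    - [25, [-70, -298, 0], 74.6]
    - [25, [-70, -298, 0], 74.6]
    - [25, [-70, -298, 35], 74.6]
    - [25, [-70, -298, 55], 74.6]
    - [25, [-70, -298, 55], 74.6]
    - [25, [-70, -298, 55], 74.6]

```text
time_s: 17.7
tcp_pos: [0.4946, -0.2777, 0.0544]
tcp_rot: [[-0.035, 0.999, -0.001], [0.999, 0.035, 0.0], [0.0, -0.001, -1.0]]
contact_force: [0.3, -0.3, -0.0]
width: 0.0286
gripper_force: 30.1
```

Run:
```python
from h import *
go(.495,-.278,.014,1.9)
f=shot('wrist','w6'); print(w2px('w6',(.495,-.278,.008)))
for x in(-.023,.023):
  for y in (-.029,.029): print(w2px('w6',(.495+x,-.278+y,.012)))
crop('w6',150,130,350,280,4,'c6')
```

```text
delta [-0.4  0.4 40.4] roll 0.1 q6 0.79 t 17.7 w 0.0286
[247.62735423 215.49109826]
[214.03742699 254.34193845]
[214.10151543 175.37080175]
[278.31941031 256.33418582]
[284.19023733 177.72931046]
```

View pics/c6.png

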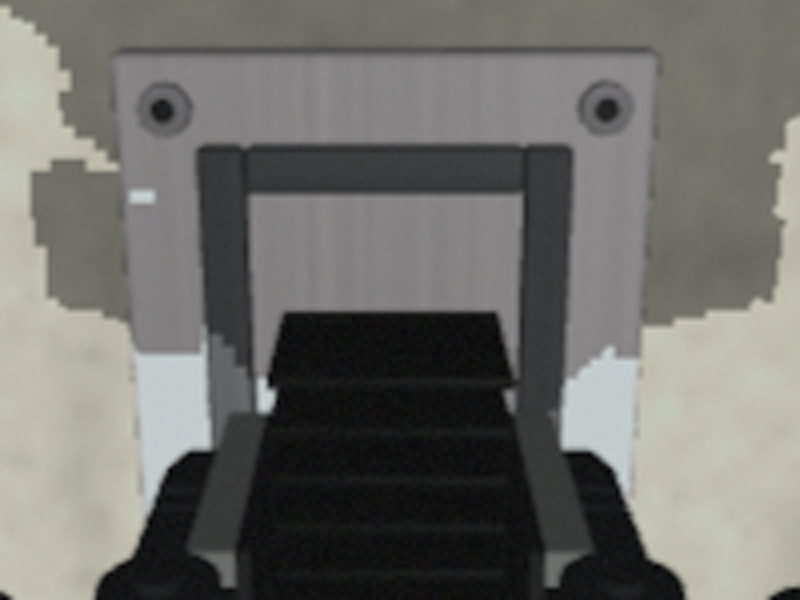

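Run:
```python
from h import *
k=lambda x,y:(150+(x+.5)/4-.5,130+(y+.5)/4-.5)
for q in [(283,313),(498,313)]: print('foot',px2w('w6',*k(*q),.047))
for q in [(248,192),(523,192)]: print('rim',px2w('w6',*k(*q),.012))
```

```text
foot [ 0.47927256 -0.2585673   0.047     ]
foot [ 0.5087965  -0.25754367  0.047     ]
rim [ 0.47037586 -0.25057795  0.012     ]
rim [ 0.51549154 -0.24901625  0.012     ]
```

Gripped heat sink centre (0.494,-0.279) matches the pocket centre (0.494,-0.279). Lowering it.

Request:
step_arm:
  deltas:
    - [25, [0, 0, 20], 0]
    - [25, [0, 0, 33], 0]
    - [25, [0, 0, 38.5], 0]
    - [25, [0, 0, 38.5], 0]
    - [25, [0, 0, 38.5], 0]
    - [25, [0, 0, 38.5], 0]

```text
time_s: 18.35
tcp_pos: [0.4951, -0.2782, 0.0163]
tcp_rot: [[-0.034, 0.999, 0.001], [0.999, 0.034, -0.001], [-0.001, 0.001, -1.0]]
contact_force: [-0.4, 0.9, 0.6]
width: 0.0293
gripper_force: 30.4
```

Request:
step_arm:
  deltas:
    - [50, [0, 0, 0], 0]
    - [50, [0, 0, 0], 0]
    - [50, [0, 0, 0], 0]
    - [70, [0, 0, 0], 0]
    - [70, [0, 0, -15], 0]
    - [80, [0, 0, -50], 0]
    - [80, [0, 0, -90], 0]
    - [100, [0, 0, -105], 0]
    - [100, [0, 0, -105], 0]
    - [100, [0, 0, -105], 0]

```text
time_s: 19.35
tcp_pos: [0.4948, -0.278, 0.1207]
tcp_rot: [[-0.034, 0.999, 0.0], [0.999, 0.034, -0.0], [-0.0, 0.0, -1.0]]
contact_force: [0.1, 0.6, -1.1]
width: 0.085
gripper_force: 0.0
```

Run:
```python
from h import *
go(.4815,.277,.12,-6.5)
go(.4908,.357,.12,-6.5)
f=shot('wrist','w7');crop('w7',150,80,350,280,3,'c7')
```

```text
delta [555.1   5.4   0.6] roll 8.4 q6 0.79 t 19.35 w 0.085
delta [6.348e+02 1.730e+01 6.000e-01] roll 8.4 q6 0.79 t 19.35 w 0.085
```

View pics/c7.png

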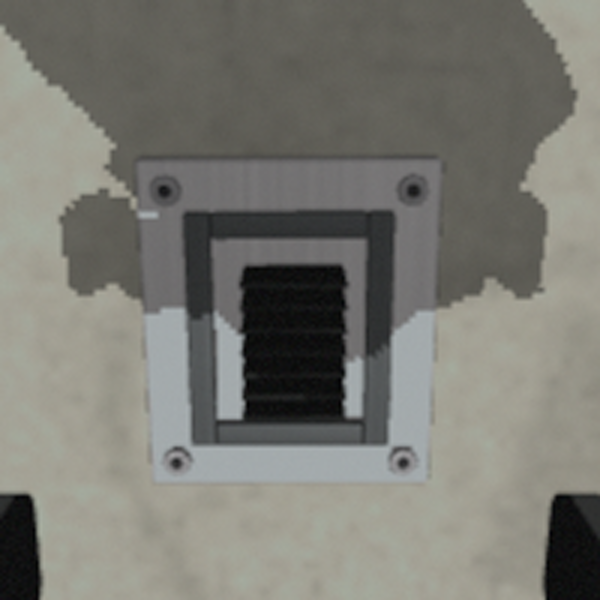

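The heat sink lies flat and square in the pocket, centred about (294,342) in the crop between the frame bars. Fetching the pot.

Request:
step_arm:
  deltas:
    - [100, [45, 1, 0], 4]
    - [100, [95, 3, 0], 8.4]
    - [100, [145, 4, 0], 8.4]
    - [100, [195, 5, 0], 8.4]
    - [100, [245, 7, 0], 8.4]
    - [100, [295, 8, 0], 8.4]
    - [100, [345, 9, 0], 8.4]
    - [100, [395, 11, 0], 8.4]
    - [100, [445, 12, 0], 8.4]
    - [100, [495, 14, 0], 8.4]
    - [80, [545, 15, 0], 8.4]
    - [80, [590, 16, 0], 8.4]
    - [80, [622, 17, 0], 8.4]
    - [80, [635, 17, 0], 8.4]
    - [80, [635, 17, 0], 8.4]
    - [80, [635, 17, 0], 8.4]
    - [80, [635, 17, 0], 8.4]

```text
time_s: 21.1
tcp_pos: [0.4906, 0.3558, 0.1204]
tcp_rot: [[0.114, 0.993, -0.001], [0.993, -0.114, -0.001], [-0.001, -0.0, -1.0]]
contact_force: [-0.3, -0.9, 0.4]
width: 0.0682
gripper_force: 0.0
```

Run:
```python
from h import *
go(.4908,.3565,.005,-6.5)
f=shot('wrist','w8');print(w2px('w8',(.4908,.357,.028)),px2w('w7',248,194,.031))
c=f['color'][130:260,170:330]; m=(c[...,2]>150)&(c[...,1]>120)&(c[...,0]<90); print(np.argwhere(m).mean(0)[::-1]+[170,130],m.sum())
```

```text
delta [  0.8   0.2 115.4] roll -0.1 q6 2.1 t 21.1 w 0.0682
[247.02623834 193.62108696] [ 0.4954979  -0.27618746  0.031     ]
[246.85069444 198.22395833] 576
```

Request:
step_arm:
  deltas:
    - [80, [0, 0, 40], 0]
    - [80, [0, 0, 80], 0]
    - [80, [0, 0, 102], 0]
    - [80, [0, 0, 115], 0]
    - [80, [0, 0, 115], 0]
    - [80, [0, 0, 115], 0]
    - [35, [0, 0, 115], 0]
    - [35, [0, 0, 115], 0]
    - [35, [0, 0, 115], 0]
    - [35, [0, 0, 115], 0]
    - [35, [0, 0, 115], 0]
    - [35, [0, 0, 115], 0]
    - [35, [0, 0, 115], 0]
    - [35, [0, 0, 115], 0]
  newtons: 25

```text
time_s: 22.55
tcp_pos: [0.4916, 0.3576, 0.0076]
tcp_rot: [[0.113, 0.994, 0.003], [0.994, -0.113, 0.001], [0.001, 0.002, -1.0]]
contact_force: [-1.6, 0.5, 6.2]
width: 0.0409
gripper_force: 24.6
```

Request:
step_arm:
  deltas:
    - [35, [0, 0, 0], 0]
    - [35, [0, 0, -20], 0]
    - [35, [0, 0, -50], 0]
    - [35, [0, 0, -80], 0]
    - [35, [0, 0, -100], 0]
    - [35, [0, 0, -100], 0]
    - [35, [0, 0, -100], 0]

```text
time_s: 23.25
tcp_pos: [0.4907, 0.3574, 0.106]
tcp_rot: [[0.113, 0.994, 0.001], [0.994, -0.113, 0.0], [0.0, 0.001, -1.0]]
contact_force: [0.0, 0.7, -0.2]
width: 0.0404
gripper_force: 25.4
```

Run:
```python
from h import *
go(.465,-.0105,.105,-41)
```

```text
delta [-368.4   15.9    0.8] roll 34.5 q6 2.1 t 23.25 w 0.0404
```

Request:
step_arm:
  deltas:
    - [35, [-45, 2, 0], 5]
    - [35, [-92, 4, 0], 12]
    - [35, [-140, 6, 0], 19]
    - [35, [-188, 8, 0], 26]
    - [35, [-236, 10, 0], 32]
    - [35, [-284, 12, 0], 34.5]
    - [35, [-330, 14, 0], 34.5]
    - [35, [-360, 15.5, 0], 34.5]
    - [35, [-368.5, 16, 0], 34.5]
    - [35, [-368.5, 16, 0], 34.5]
    - [35, [-368.5, 16, 0], 34.5]
    - [35, [-368.5, 16, 40], 34.5]
    - [35, [-368.5, 16, 75], 34.5]
    - [35, [-368.5, 16, 94], 34.5]
    - [35, [-368.5, 16, 100.5], 34.5]
    - [35, [-368.5, 16, 100.5], 34.5]
    - [35, [-368.5, 16, 100.5], 34.5]
    - [35, [-368.5, 16, 100.5], 34.5]

```text
time_s: 25.05
tcp_pos: [0.465, -0.01, 0.0055]
tcp_rot: [[0.655, 0.756, 0.0], [0.756, -0.655, -0.0], [0.0, 0.0, -1.0]]
contact_force: [-0.0, -1.0, -0.3]
width: 0.0405
gripper_force: 26.7
```

Request:
step_arm:
  deltas:
    - [65, [0, 0, 0], 0]
    - [65, [0, 0, 0], 0]
    - [65, [0, 0, 0], 0]
    - [65, [0, 0, 0], 0]
    - [80, [0, 0, -10], 0]
    - [80, [0, 0, -40], 0]
    - [80, [0, 0, -80], 0]
    - [80, [0, 0, -110], 0]
    - [80, [0, 0, -110], 0]
    - [80, [0, 0, -110], 0]

```text
time_s: 26.05
tcp_pos: [0.4654, -0.011, 0.1164]
tcp_rot: [[0.656, 0.755, 0.002], [0.755, -0.656, -0.001], [0.001, 0.002, -1.0]]
contact_force: [0.1, 0.3, -0.6]
width: 0.0684
gripper_force: 0.0
```

Run:
```python
from h import *
go(.4813,.2768,.115,-6.5)
```

```text
delta [ 227.7 -176.7    1.2] roll -34.5 q6 1.98 t 26.05 w 0.0684
```

Request:
step_arm:
  deltas:
    - [100, [35, -27, 0], -6]
    - [100, [73, -57, 0], -13]
    - [100, [111, -86, 0], -20]
    - [100, [149, -116, 0], -27]
    - [100, [187, -145, 0], -34.5]
    - [100, [215, -167, 0], -34.5]
    - [100, [228, -177, 0], -34.5]
    - [100, [228, -177, 0], -34.5]
    - [100, [228, -177, 0], -34.5]
    - [100, [228, -177, 0], -34.5]

```text
time_s: 27.05
tcp_pos: [0.4807, 0.2761, 0.1149]
tcp_rot: [[0.114, 0.993, -0.001], [0.993, -0.114, -0.001], [-0.001, -0.001, -1.0]]
contact_force: [0.5, 0.0, 0.1]
width: 0.0857
gripper_force: 0.0
```

Run:
```python
from h import *
go(.4813,.2768,.005,-6.5)
```

```text
delta [  0.8   0.6 109.9] roll -0.1 q6 1.97 t 27.05 w 0.0857
```

Request:
step_arm:
  deltas:
    - [100, [0, 0, 40], 0]
    - [100, [0, 0, 80], 0]
    - [100, [0, 0, 100], 0]
    - [100, [0, 0, 110], 0]
    - [100, [0, 0, 110], 0]
    - [100, [0, 0, 110], 0]
    - [40, [0, 0, 110], 0]
    - [40, [0, 0, 110], 0]
    - [40, [0, 0, 110], 0]
    - [40, [0, 0, 110], 0]
    - [40, [0, 0, 110], 0]
    - [40, [0, 0, 110], 0]
    - [40, [0, 0, 110], 0]
    - [40, [0, 0, 110], 0]
  newtons: 30

```text
time_s: 28.45
tcp_pos: [0.4816, 0.2777, 0.0065]
tcp_rot: [[0.113, 0.994, 0.002], [0.994, -0.113, 0.0], [0.0, 0.002, -1.0]]
contact_force: [-1.4, -0.6, 5.6]
width: 0.0493
gripper_force: 30.9
```

Request:
step_arm:
  deltas:
    - [40, [0, 0, 0], 0]
    - [40, [0, 0, -20], 0]
    - [40, [0, 0, -50], 0]
    - [40, [0, 0, -80], 0]
    - [40, [0, 0, -100], 0]
    - [40, [0, 0, -100], 0]
    - [40, [0, 0, -100], 0]

```text
time_s: 29.15
tcp_pos: [0.4808, 0.2775, 0.1052]
tcp_rot: [[0.113, 0.994, 0.001], [0.994, -0.113, 0.0], [0.0, 0.001, -1.0]]
contact_force: [-0.1, -0.5, -1.7]
width: 0.0491
gripper_force: 31.7
```

Run:
```python
from h import *
go(.4845,.0766,.105,15.6)
```

```text
delta [-199.3   26.3    0.2] roll -22.1 q6 1.97 t 29.15 w 0.0491
```

Request:
step_arm:
  deltas:
    - [40, [-45, 6, 0], -5]
    - [40, [-92, 12, 0], -13]
    - [40, [-140, 18, 0], -21]
    - [40, [-180, 24, 0], -22.1]
    - [40, [-199, 26, 0], -22.1]
    - [40, [-199, 26, 0], -22.1]
    - [40, [-199, 26, 0], -22.1]
    - [40, [-199, 26, 40], -22.1]
    - [40, [-199, 26, 75], -22.1]
    - [40, [-199, 26, 94], -22.1]
    - [40, [-199, 26, 100.5], -22.1]
    - [40, [-199, 26, 100.5], -22.1]
    - [40, [-199, 26, 100.5], -22.1]
    - [40, [-199, 26, 100.5], -22.1]

```text
time_s: 30.55
tcp_pos: [0.4839, 0.0777, 0.0045]
tcp_rot: [[-0.271, 0.963, -0.0], [0.963, 0.271, 0.0], [0.0, -0.0, -1.0]]
contact_force: [-0.3, 0.7, -1.8]
width: 0.049
gripper_force: 33.2
```

Request:
step_arm:
  deltas:
    - [75, [0, 0, 0], 0]
    - [75, [0, 0, 0], 0]
    - [75, [0, 0, 0], 0]
    - [75, [0, 0, 0], 0]
    - [100, [0, 0, -10], 0]
    - [100, [0, 0, -40], 0]
    - [100, [0, 0, -80], 0]
    - [100, [0, 0, -115], 0]
    - [100, [0, 0, -115], 0]
    - [100, [0, 0, -115], 0]
    - [100, [0, 0, -115], 0]

```text
time_s: 31.65
tcp_pos: [0.4836, 0.0768, 0.1191]
tcp_rot: [[-0.269, 0.963, -0.001], [0.963, 0.269, 0.0], [0.0, -0.001, -1.0]]
contact_force: [-0.8, 1.1, 0.1]
width: 0.0852
gripper_force: 0.0
```

Run:
```python
from h import *
f=shot('wrist','w9');go(.484,.077,.12,15.6)
for n,p in dict(tin=(.4838,.0772,.032),pot=(.4643,-.0097,.027)).items(): print(n,w2px('w9',p))
```

```text
delta [-0.   0.7 -1.3] roll 0.0 q6 1.19 t 31.7 w 0.0855
tin [247.89342487 196.71188115]
pot [202.44021033 275.34262861]
```

View pics/w9.png

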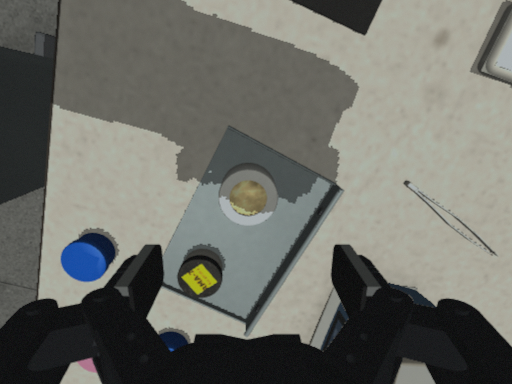

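The tin (248,195) and pot (201,276) are upright in the tray, each within 2 px of the predicted start positions (248,197) and (202,275). The gripper is clear, so I'm handing in.

```bash
python3 -c "
from h import *
print(hand_in())"
```

```text
the job is handed in; nothing more can be done
None
```

The job is handed in: the heat sink lies flat and square in the fixture's pocket, about 2 mm from its centre, and the tin and pot stand upright in the tray within about 2 mm of where they started; the hand-in call returned no verdict, so these figures come from my last pictures.

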